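# Build up the drone's electronics stack

## Task

Build the electronics stack in the drone's centre bay: lower the red power module in first, then the blue flight controller on it, then the black video transmitter with the white fins, and the yellow cover on top. Each must end level and fully down on the one below, board side up as it lies now; let them in gently rather than letting them drop, and leave the glue bottle, wire spool and battery where they are.

Things in the scene. Friction and masses are not known exactly. Their poses are not given: they have to be found in the camera images.
- drone: Black quadcopter frame fixed on a bench stand, teal motors 110 mm from its centre at its four diagonals (shafts end 38 mm above the bench). Origin on the bench under its centre, x along the bay's length, z up. In its middle the bay: four L-shaped aluminium corner guides with teal lips, reaching 38 mm from the centre in y and 48 mm in x, top 110 mm above the bench.
- bay (a point): Centre of the bay floor (64 x by 34 y mm), 30 mm above the bench; axes as the drone's. Between the guides 70 (x) by 50 (y) mm, straight from the floor to 66 mm above it; then lips flare out 9 mm a side up to 80 mm. Each long side (+y, -y) has a 54 mm wide gap for a finger, all there at least 12 mm below the floor. Four stacked modules have undersides 0, 20, 40, 60 mm above it.
- power_module: Power module: bright red frame with a green board, copper capacitors and a yellow plug. 64 mm long (its x), 44 mm wide (its y), 20 mm high, flat above and below; origin at the centre of its underside, z up. Which end is which does not matter. About 90 g.
- flight_controller: Flight controller: blue frame, dark blue board with a black chip and a white connector. 64 mm long (its x), 44 mm wide (its y), 20 mm high, flat above and below; origin at the centre of its underside, z up. Which end is which does not matter. About 60 g.
- video_transmitter: Video transmitter: black frame with eight white cooling fins across its top. 64 mm long (its x), 44 mm wide (its y), 20 mm high, flat above and below; origin at the centre of its underside, z up. Which end is which does not matter. About 80 g.
- cover: Cover: plain yellow block with two thin black lines along its top. 64 mm long (its x), 44 mm wide (its y), 20 mm high, flat above and below; origin at the centre of its underside, z up. Which end is which does not matter. About 50 g.
- glue_bottle: Bystander: green bottle, 28 mm across, black cap, 62 mm high, standing; origin under its centre.
- wire_spool: Bystander: black spool of copper wire, 52 mm across, 30 mm high, lying flat; origin under its centre.
- battery: Bystander: grey and lime battery pack, 44 (x) by 135 (y) by 36 mm, beyond the drone; origin under its centre.

How it is judged:
On the way, in this order (a step that is already met when the one before it is completed fails the run):
1. the red power module lies fully down in the bay at level 1 (horizontal distance between power_module and drone below 0.008 m and z of power_module in the frame of drone between 0.026 and 0.034 m and angle between power_module's own z axis and vertical below 0.1 rad and angle between the x axis of power_module and the x axis of drone, either way round below 0.2 rad), for 0.2 s.
2. the blue flight controller lies fully down in the bay at level 2 (horizontal distance between flight_controller and drone below 0.008 m and z of flight_controller in the frame of drone between 0.046 and 0.054 m and angle between flight_controller's own z axis and vertical below 0.1 rad and angle between the x axis of flight_controller and the x axis of drone, either way round below 0.2 rad), for 0.2 s.
3. the black video transmitter with white fins lies fully down in the bay at level 3 (horizontal distance between video_transmitter and drone below 0.008 m and z of video_transmitter in the frame of drone between 0.066 and 0.074 m and angle between video_transmitter's own z axis and vertical below 0.1 rad and angle between the x axis of video_transmitter and the x axis of drone, either way round below 0.2 rad), for 0.2 s.
4. the yellow cover lies fully down in the bay at level 4 (horizontal distance between cover and drone below 0.008 m and z of cover in the frame of drone between 0.086 and 0.094 m and angle between cover's own z axis and vertical below 0.1 rad and angle between the x axis of cover and the x axis of drone, either way round below 0.2 rad), for 0.2 s.
At the end, for the whole second after the job is handed in: Bottom to top red power module, blue flight controller, black finned video transmitter, yellow cover: undersides 30, 50, 70, 90 mm (+-4) above the bench, centres within 8 mm of the bay centre, upright within 0.1 rad, long sides along the bay within 0.2 rad, released, at rest (all of step 1 and all of step 2 and all of step 3 and all of step 4 and linear speed of each of power_module, flight_controller, video_transmitter, cover below 0.02 m/s and angular speed of each of power_module, flight_controller, video_transmitter, cover below 0.2 rad/s); the robot touches nothing.
It fails at once if a module falls into the bay (faster than 0.7 m/s over or in it) ((linear speed of power_module above 0.7 m/s and horizontal distance between power_module and drone below 0.03 m and z of power_module in the frame of drone below 0.105 m) or (linear speed of flight_controller above 0.7 m/s and horizontal distance between flight_controller and drone below 0.03 m and z of flight_controller in the frame of drone below 0.105 m) or (linear speed of video_transmitter above 0.7 m/s and horizontal distance between video_transmitter and drone below 0.03 m and z of video_transmitter in the frame of drone below 0.105 m) or (linear speed of cover above 0.7 m/s and horizontal distance between cover and drone below 0.03 m and z of cover in the frame of drone below 0.105 m)).
It fails at once if the glue bottle is moved more than 20 mm or tipped (distance of glue_bottle from where it was at the start of the episode above 0.02 m or angle between glue_bottle's own z axis and vertical above 0.5 rad).
It fails at once if the wire spool is moved more than 20 mm or tipped (distance of wire_spool from where it was at the start of the episode above 0.02 m or angle between wire_spool's own z axis and vertical above 0.5 rad).
It fails at once if the battery is moved more than 20 mm or tipped (distance of battery from where it was at the start of the episode above 0.02 m or angle between battery's own z axis and vertical above 0.5 rad).
It also fails if it takes over 120 s, if anything falls off the work surface, if the arm or the gripper's body presses on something with over 40 N, if the wrist force passes 120 N, or if a joint passes its speed limit or range.

## Robot

A 6-joint arm with a two-finger parallel gripper is mounted at the origin on the work surface. World frame = base frame: x ahead of the robot, y to its left, z up, the work surface at z = 0. Lengths are in m, angles in rad, forces in N, time in s.
With the tool pointing down it reaches from about 0.3 to 0.775 m from the base axis. Payload 14.6 kg.
Tool frame: the origin (TCP) lies at the very end of the fingers, on their centre line; the grasp point (between the pads) lies 19 mm behind it; x points along the fingers, y is the direction in which the jaws open and shut, and the axes are right-handed (so a half turn about x gives the same grasp; the last joint's range is limited). The gripper opens to 94 mm and grips with 3 to 60 N. Pads are 16 mm wide; open, the fingers measure 119 mm over their backs; the gripper's body (75 mm by 177 mm) begins 78 mm behind the grasp point.
Start: joints at [-1.191, 0.3, 1.521, -0, 1.321, -0.067], TCP at [0.238, -0.496, 0.205] pointing down, gripper open.
Joint ranges: [-3.03, 3.03], [-0.79, 2.21], [0.23, 2.52], [-1.04, 4.18], [0, 3.07], [-2.55, 2.55]. Speed limits (rad/s): [2.22, 2.22, 2.57, 3.14, 3.14, 3.14].

## Interface

Orientations are given as a unit quaternion [w, x, y, z].
In Python, from station import * gives the robot as it stands. Calls block until the motion is done:
- movep(position, orientation): joint-space move of the TCP to a pose.
- move_straight(position, rot=None, vel=0.15, f_stop=None): straight line of the TCP; rot=None keeps the orientation; vel is the mean speed in m/s. With f_stop (N) it stops when the force on the tool has changed by that much, and returns True; else False.
- movej(angles): joint-space move.
- release() and gripper_close(strength=None): open the fingers fully, or close them until they stop; strength is the grip in N (None keeps the last).
- wait(seconds).
- ik(position, orientation): joint angles nearest the present ones, or None.
- sense(): the state.
- get_image(name): name is "side" or "top"; returns (picture, depth): 400x640x3 uint8, red, green, blue; 400x640 float32, m along the optical axis (not along the pixel's ray), 0 where there is no reading.
- camera_params(name): a dict with "K" (3x3 intrinsics, pixels), "rvec" (rotation vector, rad) and "tvec" (3), from world to camera coordinates, as OpenCV has them. Camera axes: x right, y down, z forward; pixel columns grow to the right and rows downward; lengths in m; the calibration is good to about 2 mm. A picture is of the moment at which its call begins. camera_params takes no time and is no camera call.
A pose or a line that the arm cannot do raises MotionError and nothing moves.
- finish_job(): hands the job in, once; it reports no verdict.
Trained networks look in the newest picture that a camera, given by its name, has taken for a name from the list of things; names that differ only in an ending like _2 or _b are one class to them, and where a whole thing is asked for, a point or a joint stands for the part that bears it (a point fixed in the world has none). Each returns a list of dicts, best first, with "p" (0 to 1); they miss things now and then, are a little off and sometimes report something else, mostly with a low value. They report only what shows in the picture. A call takes as long as a camera call.
- cut_out(camera, target): "pixels" (400x640 bool, what is visible of it) and "location" ([column, row] in pixels, amid what is visible of it).
The state is a dict: "clock": time; "joints": joint angles; "dq": joint speeds; "tau": joint torques, N m; "eef_pos": TCP position; "tool_rot": TCP orientation; "ft_force": force on the tool from outside, world axes, zero at the start; "torque": the same for the moment, N m; "grip_width": finger opening in m.
Only numpy, scipy, OpenCV 4.12 (cv2) and the standard library are available. Lean on these libraries where they do the work, as an engineer would, in place of code of your own. Each camera call takes 0.05 s, during which the arm holds its last target. There are 200 camera calls.

## Working session

There is one attempt and no reset: what is moved stays moved. The work goes in short steps, each a Python script; the robot and the scene stay as the last script left them, time stands still between calls to the robot, and variables do not carry over. Pictures are saved under pics/ and viewed, about 12 in all and at most 16, crops included, and the job is handed in when it is done.

```bash
mkdir -p pics; ls; cat > h.py <<'E'
from station import *
import numpy as np, cv2
def shot(n,f=None):
    im,d=get_image(n)
    if f: cv2.imwrite('pics/'+f,cv2.cvtColor(im,cv2.COLOR_RGB2BGR))
    return im,d
def cloud(n,d):
    c=camera_params(n);K=np.array(c['K']);R=cv2.Rodrigues(np.array(c['rvec'],float))[0];t=np.array(c['tvec']).ravel()
    v,u=np.mgrid[:400,:640]
    p=np.stack([(u-K[0,2])/K[0,0]*d,(v-K[1,2])/K[1,1]*d,d],-1)
    return (p-t)@R
E
python3 - <<'E'
from h import *
for n in ('top','side'):
    im,d=shot(n,n+'0.png');P=cloud(n,d)
    c=camera_params(n);R=cv2.Rodrigues(np.array(c['rvec'],float))[0];print(n,'cam',-R.T@np.array(c['tvec']).ravel(),R[2])
    for t in ['drone','power_module','flight_controller','video_transmitter','cover','glue_bottle','wire_spool','battery']:
        for r in cut_out(n,t)[:2]:
            m=r['pixels']&(d>0);q=P[m]
            if len(q)<20: print(t,r['p'],len(q));continue
            zt=np.percentile(q[:,2],95);top=q[abs(q[:,2]-zt)<.006]
            (cx,cy),(w,h),a=cv2.minAreaRect((top[:,:2]*1000).astype(np.float32))
            print(t,round(r['p'],2),np.round(r['location']),len(q),'zt',round(zt,4),'rect',np.round([cx,cy,w,h,a],1))
print(sense()['clock'])
E
```

```text
pics
top cam [0.51919432 0.00967074 1.28189934] [ 0.05909129 -0.01428153 -0.99815042]
drone 0.85 [319. 217.] 1710 zt 0.1039 rect [530.3  10.4  72.2  94.7  84.8]
power_module 0.93 [230. 258.] 316 zt 0.0232 rect [416.3 273.6  41.6  64.3  15. ]
flight_controller 0.92 [412. 259.] 364 zt 0.0216 rect [ 412.7 -265.8   63.7   43.8   65.8]
video_transmitter 0.84 [448. 234.] 351 zt 0.0224 rect [ 489.1 -379.4   45.2   64.9   37. ]
cover 0.78 [414. 209.] 356 zt 0.0239 rect [ 562.7 -272.    44.4   63.4   74.2]
glue_bottle 0.58 [228. 213.] 106 zt 0.0648 rect [558.3 279.3  15.2  14.4  89.8]
wire_spool 0.87 [192. 232.] 284 zt 0.0348 rect [496.  382.2  48.6  47.4  17.3]
battery 0.57 [325. 137.] 709 zt 0.04 rect [774.9  -9.8  43.3 132.9   1.4]
side cam [0.53043922 0.71747039 0.84090501] [ 0.08336922 -0.66982907 -0.73782016]
drone 0.8 [359. 218.] 2581 zt 0.1019 rect [529.7  10.9  71.9  94.4  83.2]
power_module 0.64 [412. 321.] 846 zt 0.021 rect [414.9 274.1  45.7  66.5  15.1]
flight_controller 0.53 [409. 139.] 351 zt 0.0208 rect [ 413.  -265.    67.5   45.4   64.6]
flight_controller 0.2 [362. 213.] 2559 zt 0.1018 rect [529.7  10.9  71.9  94.4  83.2]
video_transmitter 0.72 [382. 113.] 355 zt 0.0208 rect [ 490.2 -378.4   48.2   69.7   36.8]
cover 0.59 [354. 135.] 361 zt 0.0216 rect [ 563.1 -271.1   48.3   64.1   77.3]
glue_bottle 0.62 [342. 311.] 283 zt 0.0621 rect [558.1 281.1  14.9  14.5  71.6]
glue_bottle 0.18 [411. 141.] 383 zt 0.0208 rect [ 412.3 -266.4   70.5   45.4   64.6]
wire_spool 0.59 [370. 371.] 860 zt 0.0319 rect [494.8 384.6  51.6  51.1  78.7]
battery 0.8 [265. 200.] 986 zt 0.038 rect [ 7.748e+02 -7.800e+00  4.420e+01  1.351e+02  3.000e-01]
0.9
```

```bash
python3 - <<'E'
from h import *
for n in ('top','side'):
    im,d=shot(n);P=cloud(n,d)
    im=im.astype(int);hsv=cv2.cvtColor(im.astype(np.uint8),cv2.COLOR_RGB2HSV)
    near=(np.hypot(P[...,0]-.53,P[...,1]-.0105)<.15)&(d>0)
    teal=near&(hsv[...,0]>80)&(hsv[...,0]<100)&(hsv[...,1]>90)&(P[...,2]<.045)&(P[...,2]>.025)
    k,l,s,c=cv2.connectedComponentsWithStats(teal.astype(np.uint8))
    for i in range(1,k):
        if s[i,4]>8: 
            q=P[l==i]; print(n,s[i,4],np.round(c[i]),np.round(q.mean(0)*1000,1), round(np.degrees(np.arctan2(q[:,1].mean()-.0105,q[:,0].mean()-.53)),1))
    q=P[near&(P[...,2]>.09)]; print(cv2.minAreaRect((q[:,:2]*1000).astype(np.float32)))
a=cv2.imread('pics/top0.png');b=cv2.imread('pics/side0.png')
a=cv2.resize(a[110:310,160:480],None,fx=2.5,fy=2.5,interpolation=cv2.INTER_CUBIC);cv2.imwrite('pics/a.png',a)
b=cv2.resize(b[150:290,260:460],None,fx=4,fy=4,interpolation=cv2.INTER_CUBIC);cv2.imwrite('pics/b.png',b)
print(sense()['tool_rot'])
E
```

```text
top 63 [295. 191.] [615.2  79.5  30.6] 39.0
top 58 [348. 196.] [599.3 -73.7  30.8] -50.6
top 61 [290. 244.] [461.5  95.4  31. ] 128.9
top 60 [343. 249.] [446.  -58.2  30.8] -140.7
((530.3578491210938, 10.278573989868164), (72.26889038085938, 94.44206237792969), 84.93477630615234)
side 73 [336. 182.] [598.5 -72.1  28.9] -50.4
side 75 [399. 191.] [444.7 -56.1  29.2] -142.0
side 93 [323. 230.] [614.4  82.2  29.4] 40.3
side 101 [391. 241.] [460.8  97.8  29.2] 128.4
((529.8771362304688, 11.245504379272461), (73.31914520263672, 94.8180923461914), 84.44898986816406)
[-0.15665472 -0.68952777 -0.15665678  0.6895429 ]
```

View pics/a.png

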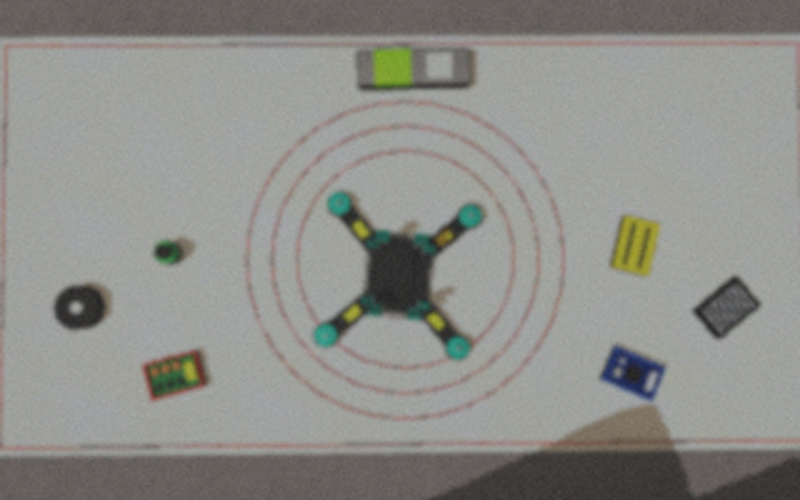

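View pics/b.png

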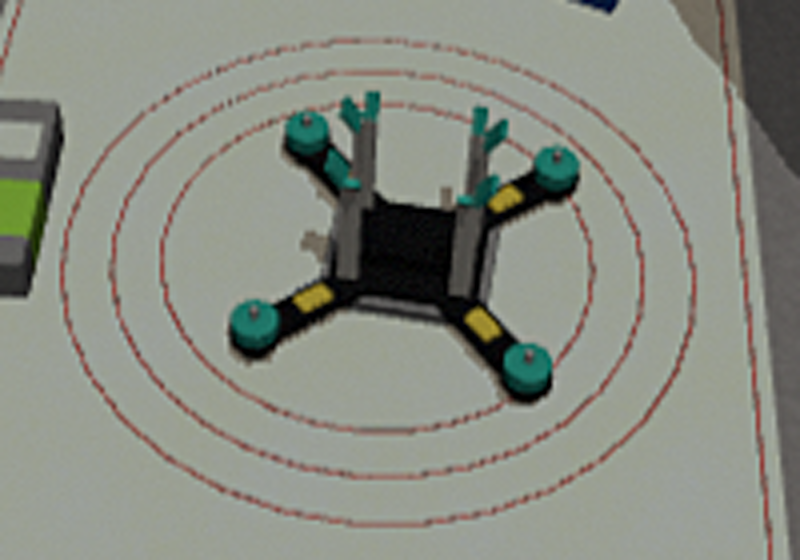

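```bash
cat >> h.py <<'E'
from scipy.spatial.transform import Rotation as Ro
BAY=np.array([.5302,.0108]);YAW=-5.6
def quat(g):
    g=np.radians(g);y=np.array([np.cos(g),np.sin(g),0]);x=np.array([0,0,-1.])
    q=Ro.from_matrix(np.c_[x,y,np.cross(x,y)]).as_quat();return [q[3],*q[:3]]
def best(xy,z,g):
    o=[(abs(j[5]),quat(a)) for a in (g,g+180) for j in [ik([*xy,z],quat(a))] if j is not None]
    print('j6',[round(a,2) for a,_ in o]);return min(o,key=lambda t:t[0])[1]
def st(m): s=sense();print(m,'t',round(s['clock'],1),'w',round(s['grip_width'],4),'p',np.round(s['eef_pos'],4),'F',np.round(s['ft_force'],1))
def pick(xy,g,strength=20):
    q=best(xy,.2,g);movep([*xy,.22],q);move_straight([*xy,.05],vel=.2)
    move_straight([*xy,.004],vel=.05,f_stop=10);st('down');gripper_close(strength);st('grip')
    move_straight([*xy,.22],vel=.2);st('lift')
def over():
    q=best(BAY,.2,YAW+90);movep([*BAY,.22],q);st('over')
def place(level):
    zt=.034+.02*level;xy=BAY
    move_straight([*xy,zt+.07],vel=.12)
    if move_straight([*xy,zt+.006],vel=.05,f_stop=8): st('EARLY');return False
    print(move_straight([*xy,zt-.003],vel=.015,f_stop=6));st('seated');return True
def leave():
    release();st('open');p=sense()['eef_pos'];move_straight([p[0],p[1],.22],vel=.2)
E
python3 - <<'E'
from h import *
pick([.4157,.2738],15); over(); shot('side','c.png'); 
E
```

```text
j6 [np.float64(0.25)]
down t 5.8 w 0.0941 p [0.4159 0.2739 0.0043] F [ 0.2 -0.1 -0. ]
grip t 6.7 w 0.0438 p [0.4157 0.2738 0.004 ] F [-0.5 -0.6 -0.2]
lift t 7.9 w 0.0442 p [0.4153 0.2736 0.2189] F [ 0.3  0.  -1. ]
j6 [np.float64(1.52), np.float64(1.62)]
over t 9.5 w 0.0441 p [0.5301 0.0112 0.2198] F [-0.4  0.6 -1.3]
```

```bash
python3 - <<'E'
import cv2
b=cv2.imread('pics/c.png');cv2.imwrite('pics/c2.png',cv2.resize(b[80:290,240:480],None,fx=2.8,fy=2.8,interpolation=cv2.INTER_CUBIC))
E
```

```text
(no output)
```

View pics/c2.png

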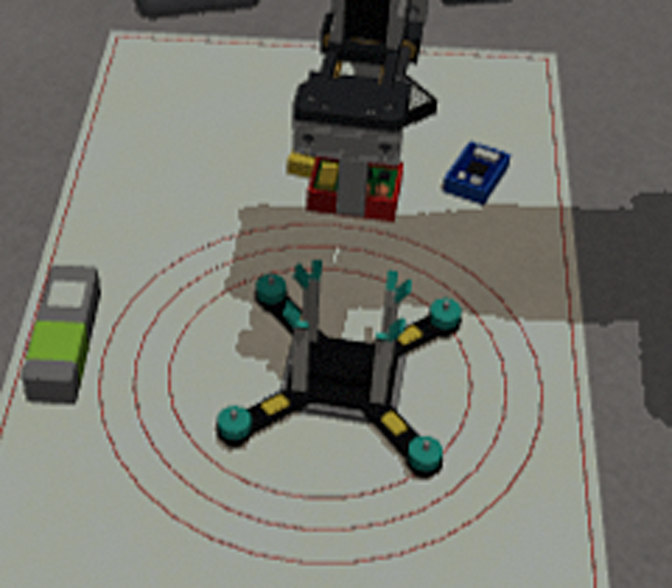

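```bash
cat >> h.py <<'E'
def held(name):
    im,d=shot('side');P=cloud('side',d);r=cut_out('side',name)
    for o in r[:1]:
        m=o['pixels']&(d>0)&(P[...,2]>.19)&(np.linalg.norm(P[...,:2]-BAY,axis=-1)<.06)
        q=P[m];a=np.radians(YAW);e=(q[:,:2]-BAY)@[np.cos(a),np.sin(a)]*1000
        print(name,round(o['p'],2),len(q),'x ext',np.round(np.percentile(e,[0,1,50,99,100]),1),'z',np.round(np.percentile(q[:,2],[1,99]),3) )
E
python3 - <<'E'
from h import *
held('power_module')
if place(0): leave(); shot('side','d.png'); shot('top','e.png')
E
```

```text
power_module 0.96 385 x ext [-31.4 -31.1 -11.9  30.8  32.3] z [0.216 0.237]
True
seated t 12.6 w 0.0436 p [0.5303 0.0108 0.0339] F [-0.2  0.5  4.1]
open t 13.5 w 0.0944 p [0.5299 0.0108 0.0335] F [-0.1  0.   0.1]
```

```bash
cat >> h.py <<'E'
def inbay(f):
    im,d=shot('top',f);P=cloud('top',d);a=np.radians(YAW)
    L=(P[...,:2]-BAY)@np.array([[np.cos(a),-np.sin(a)],[np.sin(a),np.cos(a)]])
    m=(d>0)&(abs(L[...,0])<.022)&(abs(L[...,1])<.017);print('bay top z',np.round(np.percentile(P[m][:,2],[5,50,95]),4))
E
python3 - <<'E'
from h import *
pick([.4130,-.2656],155.4); inbay('e.png'); over(); held('flight_controller')
a=cv2.imread('pics/e.png');cv2.imwrite('pics/e2.png',cv2.resize(a[160:270,260:380],None,fx=5,fy=5,interpolation=cv2.INTER_CUBIC))
E
```

```text
j6 [np.float64(0.22)]
down t 18.0 w 0.0941 p [ 0.4131 -0.2657  0.0043] F [-0.5 -0.1  0.2]
grip t 18.8 w 0.0437 p [ 0.413  -0.2656  0.004 ] F [-0.4  0.4 -0.1]
lift t 20.0 w 0.0441 p [ 0.4127 -0.2653  0.219 ] F [ 0.   0.6 -0.7]
bay top z [0.0418 0.0465 0.0524]
j6 [np.float64(1.52), np.float64(1.62)]
over t 21.3 w 0.044 p [0.5301 0.0102 0.2198] F [ 0.1  0.4 -0.8]
flight_controller 0.65 379 x ext [-29.7 -29.3  13.   33.1  34.2] z [0.216 0.237]
```

View pics/e2.png

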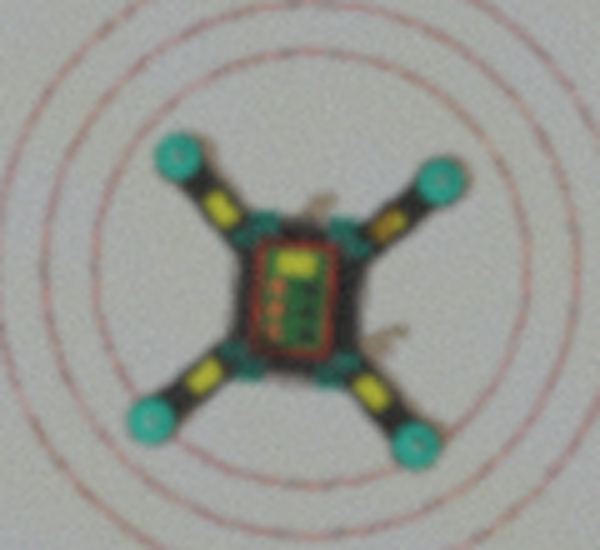

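The red module lies square in the bay at about (292,298) of the crop. The blue one is held about 2 mm off in x, so I'm compensating for that.

```bash
python3 - <<'E'
import h
from h import *
h.BAY=BAY-[.0017,-.0002]
if place(1):
    leave(); h.BAY=BAY
    pick([.4896,-.3789],36.9); inbay('f.png'); over(); held('video_transmitter')
E
```

```text
True
seated t 24.2 w 0.0445 p [0.5286 0.011  0.0538] F [0.9 0.1 3.5]
open t 25.1 w 0.0939 p [0.5282 0.011  0.0535] F [-0.7  0.2  0. ]
j6 [np.float64(1.36), np.float64(1.78)]
down t 29.6 w 0.0941 p [ 0.4898 -0.379   0.0044] F [-0.5  0.2  1.1]
grip t 30.5 w 0.0438 p [ 0.4895 -0.3789  0.004 ] F [-0.8 -0.2 -0.1]
lift t 31.7 w 0.0439 p [ 0.4893 -0.3786  0.2188] F [-0.5  0.4 -1.6]
bay top z [0.0617 0.0656 0.0709]
j6 [np.float64(1.52), np.float64(1.62)]
over t 33.2 w 0.0435 p [0.5304 0.01   0.2199] F [0.1 0.3 0.1]
video_transmitter 0.91 424 x ext [-29.8 -29.7  -8.8  33.3  34.1] z [0.216 0.237]
```

```bash
python3 - <<'E'
import h
from h import *
h.BAY=BAY-[.0017,-.0002]
if place(2):
    leave(); h.BAY=BAY
    pick([.5629,-.2716],75.5); inbay('g.png'); over(); held('cover')
a=cv2.imread('pics/g.png');cv2.imwrite('pics/g2.png',cv2.resize(a[160:270,260:380],None,fx=5,fy=5,interpolation=cv2.INTER_CUBIC))
E
```

```text
True
seated t 36.0 w 0.044 p [0.5286 0.011  0.0738] F [0.1 1.3 3.4]
open t 36.9 w 0.0941 p [0.5282 0.011  0.0734] F [-0.4 -0.  -0.2]
j6 [np.float64(1.83), np.float64(1.32)]
down t 42.2 w 0.094 p [ 0.5631 -0.2717  0.0044] F [-0.3 -0.1 -0.6]
grip t 43.1 w 0.0438 p [ 0.5629 -0.2716  0.004 ] F [-0.7 -0.6 -0.2]
lift t 44.3 w 0.0439 p [ 0.5625 -0.2714  0.2188] F [ 0.7 -0.6 -0.6]
bay top z [0.082  0.0867 0.0923]
j6 [np.float64(1.52), np.float64(1.62)]
over t 46.8 w 0.0439 p [0.5303 0.0106 0.22  ] F [-0.1  0.8 -0.5]
cover 0.79 424 x ext [-32.7 -32.6 -12.2  30.5  31.3] z [0.217 0.251]
```

View pics/g2.png

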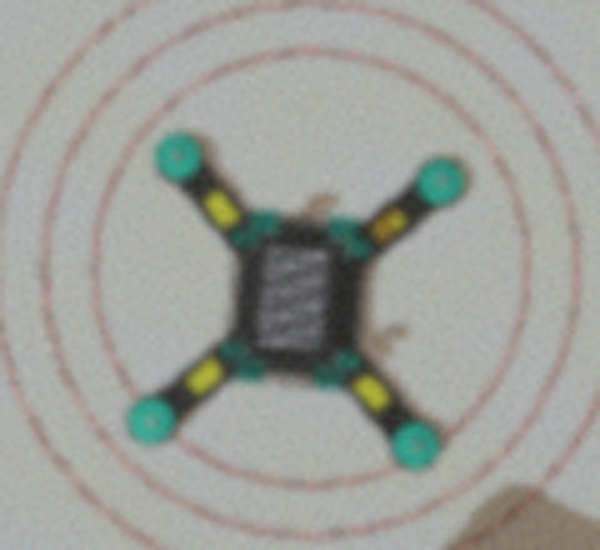

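The finned transmitter lies square at about (293,300) in the crop. Next I place the cover and check the stack.

```bash
python3 - <<'E'
import h
from h import *
h.BAY=BAY+[.0007,0]
if place(3):
    leave(); h.BAY=BAY
    movep([.35,-.35,.25],quat(60)); wait(.3); inbay('i.png'); im,d=shot('side','j.png')
    P=cloud('top',get_image('top')[1])
    for t in ['cover','glue_bottle','wire_spool','battery']:
        for r in cut_out('top',t)[:1]:
            q=P[r['pixels']];zt=np.percentile(q[:,2],95);q=q[abs(q[:,2]-zt)<.008]
            print(t,np.round(zt,4),np.round(cv2.minAreaRect((q[:,:2]*1000).astype(np.float32)),1) if 0 else cv2.minAreaRect((q[:,:2]*1000).astype(np.float32)))
a=cv2.imread('pics/i.png')[160:270,260:380];b=cv2.imread('pics/j.png')[140:250,290:410]
cv2.imwrite('pics/k.png',cv2.resize(np.hstack([a,b]),None,fx=3.3,fy=3.3,interpolation=cv2.INTER_CUBIC));st('end')
E
```

```text
True
seated t 49.4 w 0.0441 p [0.531  0.0108 0.0938] F [-0.1  0.8  3.7]
open t 50.3 w 0.0939 p [0.5307 0.0108 0.0935] F [ 0.3 -0.2  1. ]
bay top z [0.1063 0.1103 0.1136]
cover 0.114 ((530.69580078125, 12.480660438537598), (42.42680358886719, 63.50459671020508), 84.6223373413086)
glue_bottle 0.0644 ((558.4874267578125, 279.18487548828125), (14.916011810302734, 14.466449737548828), 8.24227237701416)
wire_spool 0.0344 ((494.8305969238281, 384.460205078125), (50.281982421875, 49.32545471191406), 66.42217254638672)
battery 0.0404 ((775.3200073242188, -11.056327819824219), (44.8197135925293, 130.1654510498047), 1.7266169786453247)
end t 53.2 w 0.0939 p [ 0.35 -0.35  0.25] F [ 0.2 -0.4  0.2]
```

View pics/k.png

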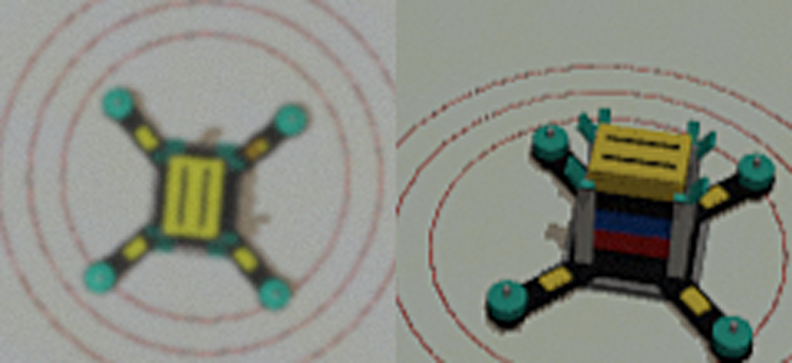

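```bash
python3 -c "
from station import *
finish_job()"
```

```text
the job is handed in; nothing more can be done
```

The stack is built in the bay and handed in at about 53 s of the 120 s allowed. From the bottom up it is red power module, blue flight controller, black finned video transmitter and yellow cover.

- **Placing:** Each module was gripped across its width and lowered through the side gaps until a light contact of about 4 N. Every contact came within 0.2 mm of the expected height. I then released it and backed out straight up.
- **Stack:** The last pictures show the four colours in the right order. The cover's top is about 110 mm above the bench, its centre within 2 mm of the bay centre, and its yaw within about 0.3° of the frame. The cover appears level in the pictures.
- **Bystanders:** The glue bottle, wire spool and battery read within about 3 mm of their first measured positions, which is within measuring noise.
- **Disagreements:** After the red module was placed, the camera read its board about 3 mm low (46.5 mm instead of 50 mm) and noisily. I put this down to the module's surface relief, because the contact heights fit exactly. No check failed. The hand-in reported no verdict.

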